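Load the print pallet and hold it against the sprung stop

ROBOT

A 7-joint arm with a two-finger parallel gripper is mounted at the origin on the work surface. World frame = base frame: x ahead of the robot, y to its left, z up, the work surface at z = 0. Lengths are in mm, angles in rad, forces in N, time in s.
With the tool pointing down it reaches from about 400 to 850 mm from the base axis. Payload 6.9 kg.
Tool frame: the origin (TCP) lies between the finger pads; the fingertips stand 19 mm ahead of it and the grasp point (between the pads) is the TCP; z points along the fingers, y is the line along which they close (so a half turn about z gives the same grasp; the last joint's range is limited). The gripper opens to 85 mm and grips with 20 to 120 N. Pads are 22 mm wide; open, the fingers measure 114 mm over their backs; the gripper's body (76 mm by 85 mm) begins 54 mm behind the grasp point. The pads swing forward as they close: fully open they stand 13 mm farther back than shut.
Start: joints at [-1.216, 0.507, -0.238, 1.5, 0.126, 1.149, -0.155], TCP at [154.526, 605.585, 250.275] pointing down, gripper open.
Joint ranges: [-3.08, 3.08], [-0.24, 2.05], [-1.43, 1.35], [0, 2.5], [-1.52, 4.66], [0.17, 1.96], [-2.89, 2.89]. Speed limits (rad/s): [2.39, 2.39, 3.14, 3.14, 3.14, 3.14, 3.14].

INTERFACE

Orientations are given as [roll, pitch, yaw] about the fixed x, y, z axes, in that order (R = Rz(yaw) Ry(pitch) Rx(roll)).
In Python, from rig import ctrl, optics gives the robot as it stands. The module is installed in compiled form; this text tells all that it offers.
- The arm moves only by the tool apply_moves, never from a script. Its arguments are lists of equal length, an entry for each row: "delta_pos": the shift along the tool's x, y, z in units of 0.8 m (1.0 is 0.8 m), a list of three; "rotation": the turn, a rotation vector about the tool's x, y, z in units of 90 degrees (1.0 is 90 degrees), a list of three. In form: {"delta_pos": [[tx, ty, tz], ...], "rotation": [[wx, wy, wz], ...]}. A call has 1 to 5 rows; each row is the pose to reach, as a shift and turn from the pose commanded when the call began, along the tool's axes at that moment; what a row does not reach only later rows make up. A row lasts 1/8 s, in which the tool goes at most 62.5 mm and 10.7 degrees, less where a joint would pass 70% of its speed; a pose out of reach is approached as far as the arm can. A call with a number of a shift or a turn outside -1 to 1 is refused whole. A call with a gripper value outside its range is refused whole. "grip" is the opening, from -1 (shut) to 1 (fully open), set as the call begins (left out, the last holds). The fingers move at their own pace and stop on an object; "newtons" is the grip in N (left out, the last holds). Time passes only in rows, so rows that repeat a pose let the fingers close. It gives the time, the measured TCP pose, the force, the opening and the grip force at its end, in the units of the state.
- ctrl.read_state(): the state, without advancing time (a new reading comes with each control period).
- optics.read_camera(name): name is "side" or "top"; returns (picture, depth): 480x640x3 uint8, blue, green, red; 480x640 float32, mm along the optical axis (not along the pixel's ray), 0 where there is no reading.
- optics.camera_model(name): a dict with "fx", "fy", "cx", "cy" (pixels), "world_to_cam" (4x4, takes a point from world to camera coordinates). Camera axes: x right, y down, z forward; pixel columns grow to the right and rows downward; lengths in mm; the calibration is good to about 2 mm. A picture is of the moment at which its call begins. camera_model takes no time and is no camera call.
- ctrl.sign_off(): hands the job in; it is judged then, once.
The state is a dict: "time_s": time; "q": joint angles; "qvel": joint speeds; "joint_torque": joint torques, N m; "tcp_pos": TCP position; "orientation": TCP orientation; "force": force on the tool from outside, world axes, zero at the start; "moment": the same for the moment, N m; "gripper_width": opening from 0.0 (shut) to 1.0 (fully open); "gripper_force": force on a finger pad.
Only numpy, scipy, OpenCV 4.12 (cv2) and the standard library are available. Lean on these libraries where they do the work, as an engineer would, in place of code of your own. Each camera call takes 0.05 s, during which the arm holds its last target. There are 200 camera calls.

TASK

Put the blue housing fully home in the pallet pocket marked with one dot, then the black housing fully home in the pocket marked with two dots. Then take the yellow pallet, slide it flat along the printer bed squarely against the sprung stop bar and press until the pointers stand in the green marks, never driving the bar to its end, and finish while still holding it steady there, so that I can tighten the clamps. Leave the other things on the table alone.

Things in the scene. Friction and masses are not known exactly. Their poses are not given: they have to be found in the camera images.
- printer: Fixed white screen printer with a flat aluminium bed, bed top 60 mm above the table. Origin on the table surface under the bed; z up, x away from the robot, y along the bed towards the stop bar (pressing direction). Bed: x -125..125, y -110..165 mm. At y 195 mm, beyond the bar and the bed, two posts (x -110, 110) stand 252 mm above the table, with a clamp bar and star knobs up to 196 mm.
- stop_bar (a point): Dark steel bar across the bed, 220 (x) x 14 (y) mm, top 20 mm above the bed, sliding on springs along printer y. Origin: middle of its front face at bed level, at printer (0, 85, 60) mm with no push; axes as the printer's. Near each end a black pointer sticks out behind (+y), tip 44 mm from the front face, over a fixed white scale with a green mark and a red one beyond.
- stop (a joint): Push-back of the stop bar along printer +y, m: 0 with no push, 0.028 at its hard end. Spring 700 N/m from zero, so it tells the force. The pointer tips are within the green marks from 0.010 to 0.0185 (7 to 13 N; middle 0.0143, 10 N); red lies beyond.
- pallet: Yellow pallet, loose on the bed, 170 (x) x 100 (y) x 22 (z) mm, 0.3-0.65 kg, starting 30-75 mm short of the bar. Origin: centre of its underside, z up; its +y edge goes to the bar. Black upright grip in its middle, 24 (x) x 14 (y) mm, top 58 mm above the underside. Pockets at x -50 (one black dot) and +50 mm (two dots), 48 x 34 mm, 12 mm deep, mouth chamfered 2 mm.
- pocket1 (a point): Centre of the floor of the pocket with one dot (12 mm below the pallet's top face); axes of the pallet.
- pocket2 (a point): Centre of the floor of the pocket with two dots (12 mm below the pallet's top face); axes of the pallet.
- blue_housing: Blue plastic sensor housing with a white round window on top, loose on the table, about 60 g, 44 (x) x 30 (y) x 32 (z) mm. Origin at the centre of its underside, z up. May be put in a pocket either way round (x along the pocket's x).
- black_housing: Black plastic sensor housing with a white round window on top, same sizes, origin and axes as the blue one, loose on the table.
- grey_housing: Grey housing with an amber window, same size; not part of the job.
- screwdriver: Screwdriver lying on the table; not part of the job.
- brush: Brush lying on the table to the left; not part of the job.
- jar: Jar 60 mm across and 70 mm tall, black cap; not part of the job.
- gauge: Black dial gauge, 56 mm across, lying flat; not part of the job.
- block: Black flanged block, 50 x 40 x 64 mm, standing on the table; not part of the job.
Mind the look-alikes: they are no part of the job. What is shaped like the blue_housing but red is not meant.

How it is judged (in metres and radians):
On the way, in this order (a step that is already met when the one before it is completed fails the run):
1. the blue housing is fully home in the one-dot pocket while the black one is not yet in its pocket (horizontal distance between blue_housing and pocket1 below 0.005 m and z of blue_housing in the frame of pocket1 between -0.003 and 0.003 m and angle between the z axis of blue_housing and the z axis of pallet, either way round below 0.09 rad and not (horizontal distance between black_housing and pocket2 below 0.005 m and z of black_housing in the frame of pocket2 between -0.003 and 0.003 m and angle between the z axis of black_housing and the z axis of pallet, either way round below 0.09 rad)), for 0.2 s.
2. the black housing is fully home in the two-dot pocket too (horizontal distance between blue_housing and pocket1 below 0.005 m and z of blue_housing in the frame of pocket1 between -0.003 and 0.003 m and angle between the z axis of each of blue_housing, black_housing and the z axis of pallet, either way round below 0.09 rad and horizontal distance between black_housing and pocket2 below 0.005 m and z of black_housing in the frame of pocket2 between -0.003 and 0.003 m), for 0.2 s.
At the end, for the whole second after the job is handed in: Both housings home in their pockets (5 mm sideways, 3 mm in height, level within 0.09 rad); fingers still bear on the pallet (over 3 N), which lies flat on the bed (3 mm), square within 0.06 rad, within 40 mm of mid-bar, at rest, pressing the bar with 6.5-13.5 N, bar pushed back 9.5-19 mm (all of step 2 and z of pallet in the frame of printer between 0.057 and 0.063 m and angle between the z axis of pallet and the z axis of printer, either way round below 0.05 rad and angle between the y axis of pallet and the y axis of printer, either way round below 0.06 rad and x of pallet in the frame of printer between -0.04 and 0.04 m and contact force between pallet and stop between 6.5 and 13.5 N and value of joint stop between 0.0095 and 0.019 m and linear speed of pallet below 0.01 m/s and contact force between the fingers and pallet above 3 N); the arm keeps its last pose, push and grip.
It fails at once if the stop bar is driven to the end of its travel (over 26 mm) (value of joint stop above 0.026 m).
It fails at once if another thing on the table is moved more than 20 mm (distance of any of grey_housing, screwdriver, brush, jar, gauge, block from where it was at the start of the episode above 0.02 m).
It also fails if it takes over 58 s, if anything falls off the work surface, if the arm or the gripper's body presses on something with over 40 N, if the wrist force passes 120 N, or if a joint passes its speed limit or range.

## Working session

There is one attempt and no reset: what is moved stays moved. The work goes in short steps, Python scripts to look and compute and a tool call to move; the robot and the scene stay as the last step left them, time stands still between calls to the robot, and variables do not carry over. Pictures are saved under pics/ and viewed, at most 10 in all, crops included, and the job is handed in when it is done.

Besides the shell and the picture viewer there is one more tool, called after ">>>" as name(argument=value, ...) on one line, values as JSON. apply_moves: Moves the arm, as the interface text tells. Shifts and turns lie within -1 to 1; 1 stands for 0.8 m of shift or 90 degrees of turn. Its arguments: {"type":"object","properties":{"delta_pos":{"type":"array","items":{"type":"array","items":{"type":"number"}}},"rotation":{"type":"array","items":{"type":"array","items":{"type":"number"}}},"grip":{"type":"number"},"newtons":{"type":"number"}},"required":["delta_pos","rotation"]}

```bash
mkdir -p pics; cat > h.py <<'E'
import numpy as np, cv2
from rig import ctrl, optics
from scipy.spatial.transform import Rotation as R
def pts(name):
    im,d=optics.read_camera(name); m=optics.camera_model(name)
    v,u=np.mgrid[:480,:640]
    P=np.stack([(u-m['cx'])/m['fx']*d,(v-m['cy'])/m['fy']*d,d,np.ones_like(d)],-1)
    W=P@np.linalg.inv(np.array(m['world_to_cam'])).T
    W=W[...,:3]; W[d==0]=np.nan
    return im,d,W
def rows(pos,yaw,pos0=None,rpy0=None):
    "shift/turn in tool units to go to TCP pos (tool down, tool yaw) from the present pose"
    s=ctrl.read_state(); p=np.array(pos0 if pos0 is not None else s['tcp_pos']); r=R.from_euler('xyz',rpy0 if rpy0 is not None else s['orientation'])
    t=R.from_euler('xyz',[np.pi,0,yaw])
    return (r.inv().apply(np.array(pos)-p)/800).round(4),((r.inv()*t).as_rotvec()/(np.pi/2)).round(4)
E
python3 - <<'E'
from h import *
print(ctrl.read_state())
for n in('top','side'):
    im,d,W=pts(n); cv2.imwrite(f'pics/{n}0.png',im); np.save(n+'0.npy',W); np.save(n+'im.npy',im)
    m=optics.camera_model(n);print(m)
E
```

```text
{'time_s': 0.0, 'q': array([-1.21551839,  0.50835811, -0.2375199 ,  1.50112595,  0.1256663 ,
        1.14887112, -0.15478534]), 'qvel': array([-0.00286498,  0.00019051, -0.00074886, -0.00058706, -0.00082133,
        0.00070942, -0.0003519 ]), 'joint_torque': array([ 1.37339699e-03, -6.20593214e+01, -2.18644939e+00, -2.49651128e+01,
        1.26841263e-02,  1.18869916e-02,  2.54321202e-05]), 'tcp_pos': array([154.44601703, 605.14426423, 249.41922897]), 'orientation': array([-3.13981462e+00, -1.59473206e-06,  2.89182779e+00]), 'force': array([0.00323387, 0.59314588, 0.1498167 ]), 'moment': array([-0.03255417, -0.01028802,  0.00021473]), 'gripper_force': 0.0, 'gripper_width': 0.9978643235518998}
{'fx': 442.6388603825594, 'fy': 442.6388603825594, 'cx': 325.22431651117654, 'cy': 232.42698893981375, 'world_to_cam': array([[-1.99064155e-02, -9.99598623e-01, -2.01575675e-02,
         6.66280166e+01],
       [-9.93797596e-01,  2.19891167e-02, -1.09008338e-01,
         5.66500236e+02],
       [ 1.09407832e-01,  1.78625768e-02, -9.93836433e-01,
         1.11198094e+03],
       [ 0.00000000e+00,  0.00000000e+00,  0.00000000e+00,
         1.00000000e+00]])}
{'fx': 444.4609474105686, 'fy': 444.4609474105686, 'cx': 313.64298447861364, 'cy': 237.1320519481094, 'world_to_cam': array([[ 9.04973824e-01, -4.25211873e-01,  1.47391268e-02,
        -4.61606785e+02],
       [-2.78999753e-01, -6.19233693e-01, -7.33967828e-01,
         2.32744979e+02],
       [ 3.21218798e-01,  6.60109459e-01, -6.79024290e-01,
         1.09490726e+03],
       [ 0.00000000e+00,  0.00000000e+00,  0.00000000e+00,
         1.00000000e+00]])}
```

View pics/top0.png

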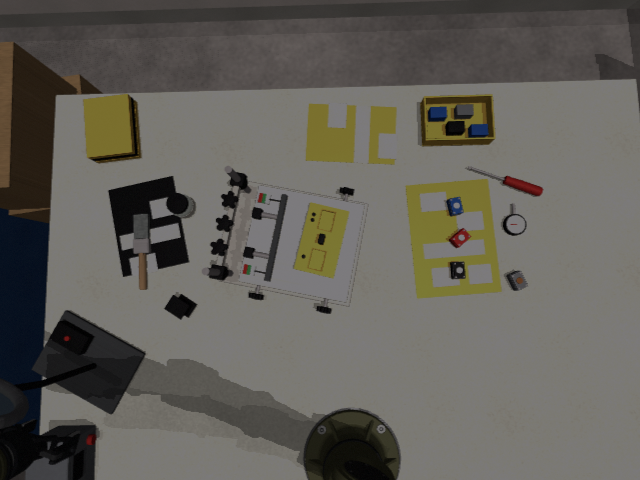

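View pics/side0.png

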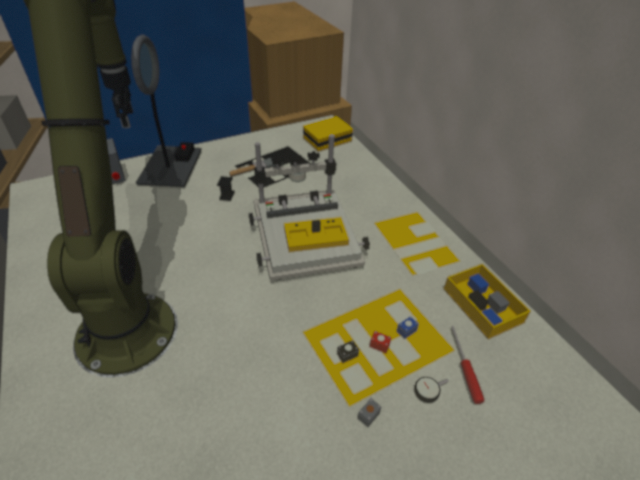

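Candidates in the top image: blue housing (455,206) with white window. Look-alikes are the red one (460,238) and the blue tray pieces (438,114) and (479,130). Black housing (458,270) with window; look-alikes are the black tray piece (455,128), the block (181,306), the gauge (515,224) and the grey housing (517,281). I choose the two on the mat with white windows. The one-dot pocket is at (317,261), the two-dot one at (327,220).

```bash
python3 - <<'E'
from h import *
im=np.load('topim.npy')
a=cv2.resize(im[185:300,425:540],(460,460),interpolation=cv2.INTER_CUBIC)
b=cv2.resize(im[170:315,200:375],None,fx=460/145,fy=460/145,interpolation=cv2.INTER_CUBIC)[:, :330+225]
cv2.imwrite('pics/crop.png',cv2.resize(np.hstack([a,b]),None,fx=.78,fy=.78))
W=np.load('top0.npy'); hsv=cv2.cvtColor(im,cv2.COLOR_BGR2HSV)
def rect(mask,box,n):
    M=np.zeros(mask.shape,bool); u0,v0,u1,v1=box; M[v0:v1,u0:u1]=True; M&=mask&~np.isnan(W[...,2])
    k,l,st,_=cv2.connectedComponentsWithStats(M.astype(np.uint8)); M=l==1+np.argmax(st[1:,4])
    P=W[M]; (c,s,a)=cv2.minAreaRect(P[:,:2].astype(np.float32)); print(n,M.sum(),'rect',np.round(c,1),np.round(s,1),round(a,1),'med',np.median(P,0).round(1))
z=W[...,2]
rect(z>25,(435,190,475,222),'blue top'); rect(z>25,(435,225,480,250),'red'); rect(z>25,(435,252,478,288),'black top')
rect((z>74)&(z<90),(285,195,355,285),'pallet')
rect((z>72)&(z<90),(262,190,290,285),'bar')
rect((z>45)&(z<90),(232,178,375,310),'bed')
print(z[240,350],z[240,300:345:4].round(0),z[238,250:290:3].round(0))
E
```

```text
blue top 200 rect [ 630.7 -284.2] [43.9 31.1] 10.3 med [ 631.1 -284.2   31.9]
red 198 rect [ 547.4 -293.1] [30.4 43.6] 38.9 med [ 547.7 -292.5   32.4]
black top 204 rect [ 464.3 -283.7] [42.1 29.7] 1.3 med [ 464.1 -283.4   32.3]
pallet 2197 rect [544.9  63.2] [100.  170.2] 75.2 med [543.8  62.5  82.3]
bar 640 rect [558.9 196.6] [ 54.8 218.9] 77.9 med [561.4 180.8  79.8]
bed 10924 rect [541.5 113.8] [276.  320.1] 78.3 med [536.7 112.6  61.9]
58.91263908231258 [ 57.  84.  82.  83.  81. 116. 102.  82.  86.  80.  79.  61.] [63. 63. 62. 60. 60. 62. 61. 60. 81. 83. 61. 57. 60. 58.]
```

View pics/crop.png

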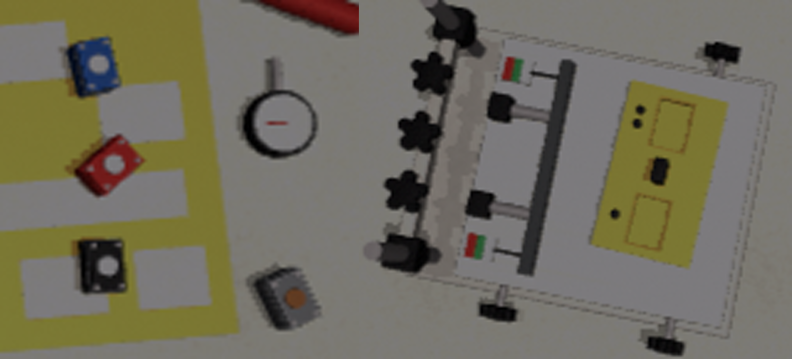

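The crop confirms it: the blue and black housings with white windows at full-image (455,206) and (458,270). The single dot is on the robot-side pocket, the double dot on the far one. Now reaching for blue.

```bash
python3 - <<'E'
from h import *
y=np.deg2rad(190.3)
for p in [(154.4,605.1,330),(630.7,-284.2,300),(630.7,-284.2,34)]: print(*rows(p,y))
# refine frames
im=np.load('topim.npy');W=np.load('top0.npy'); z=W[...,2]
g=cv2.cvtColor(im,cv2.COLOR_BGR2GRAY)
m=np.zeros(z.shape,bool); m[190:285,262:292]=True; m&=(z>74)&(g<75)
P=W[m][:,:2].astype(np.float32); print('bar',m.sum(),cv2.minAreaRect(P))
m=np.zeros(z.shape,bool); m[195:285,285:355]=True; hsv=cv2.cvtColor(im,cv2.COLOR_BGR2HSV); m&=(hsv[...,1]>110)&(hsv[...,0]>18)&(hsv[...,0]<40)&(z>72)
P=W[m][:,:2].astype(np.float32); print('pal',m.sum(),cv2.minAreaRect(P))
E
```

```text
[ 0.     -0.0003 -0.1006] [-1.000e-03 -2.000e-04 -2.734e-01]
[-0.8516 -0.9302 -0.0616] [-1.000e-03 -2.000e-04 -2.734e-01]
[-0.8516 -0.9297  0.2709] [-1.000e-03 -2.000e-04 -2.734e-01]
bar 536 ((558.9100341796875, 196.4630126953125), (54.44489288330078, 218.89675903320312), 77.86909484863281)
pal 2255 ((544.9078369140625, 63.815887451171875), (98.66571044921875, 169.7280731201172), 75.42229461669922)
```

>>> apply_moves(delta_pos=[[0,0,-0.1],[-0.85,-0.93,-0.062],[-0.85,-0.93,-0.062],[-0.85,-0.93,-0.062],[-0.85,-0.93,-0.062]], rotation=[[0,0,0],[-0.001,0,-0.273],[-0.001,0,-0.273],[-0.001,0,-0.273],[-0.001,0,-0.273]], grip=1)

```text
time_s: 0.72
tcp_pos: [273.1, 383.0, 309.3]
orientation: [3.14, 0.0, -2.962]
force: [1.1, 0.9, 0.6]
gripper_width: 1.001
gripper_force: 0.0
```

```bash
python3 - <<'E'
from h import *
print(ctrl.read_state()['tcp_pos'],ctrl.read_state()['q'])
y=np.deg2rad(190.3)
for p in [(630.7,-284.2,300),(630.7,-284.2,60)]: print(*rows(p,y))
E
```

```text
[273.06861838 382.97486758 309.28503897] [-0.76601853  0.22023028 -0.2991431   1.78517438  0.07010485  1.14563735
  0.66318138]
[-0.2908 -0.9004  0.0107] [ 0.0007  0.0001 -0.0001]
[-0.2908 -0.9008  0.3107] [ 0.0007  0.0001 -0.0001]
```

>>> apply_moves(delta_pos=[[-0.29,-0.9,0.011],[-0.29,-0.9,0.011],[-0.29,-0.9,0.011],[-0.29,-0.9,0.011],[-0.29,-0.9,0.011]], rotation=[[0,0,0],[0,0,0],[0,0,0],[0,0,0],[0,0,0]])

```text
time_s: 1.35
tcp_pos: [420.1, 107.6, 305.6]
orientation: [3.14, 0.001, -2.962]
force: [1.2, 0.7, 0.2]
gripper_width: 0.997
gripper_force: 0.0
```

```bash
python3 - <<'E'
from h import *
print(ctrl.read_state()['tcp_pos'],ctrl.read_state()['q'])
y=np.deg2rad(190.3)
for p in [(630.7,-284.2,300),(630.7,-284.2,90)]: print(*rows(p,y))
E
```

```text
[420.06694522 107.56715007 305.55528244] [-0.2515308   0.15684878 -0.06452048  1.87205697  0.00958438  1.11221994
  1.43048839]
[-0.1718 -0.5288  0.0062] [ 0.001   0.0004 -0.0004]
[-0.1716 -0.5292  0.2687] [ 0.001   0.0004 -0.0004]
```

>>> apply_moves(delta_pos=[[-0.17,-0.525,0.006],[-0.17,-0.525,0.006],[-0.17,-0.525,0.006],[-0.17,-0.525,0.006],[-0.17,-0.525,0.006]], rotation=[[0,0,0],[0,0,0],[0,0,0],[0,0,0],[0,0,0]])

```text
time_s: 1.98
tcp_pos: [567.9, -167.5, 301.4]
orientation: [3.14, -0.0, -2.962]
force: [1.5, 0.4, 0.1]
gripper_width: 0.997
gripper_force: 0.0
```

```bash
python3 - <<'E'
from h import *
y=np.deg2rad(190.3)
for p in [(630.7,-284.2,290),(630.7,-284.2,100)]: print(*rows(p,y))
E
```

```text
[-0.0512 -0.1575  0.0139] [ 0.0012 -0.     -0.0002]
[-0.0512 -0.158   0.2514] [ 0.0012 -0.     -0.0002]
```

>>> apply_moves(delta_pos=[[-0.051,-0.157,0.014],[-0.051,-0.157,0.014],[-0.051,-0.157,0.014],[-0.051,-0.158,0.21],[-0.051,-0.158,0.21]], rotation=[[0.001,0,0],[0.001,0,0],[0.001,0,0],[0.001,0,0],[0.001,0,0]])

```text
time_s: 2.6
tcp_pos: [630.1, -281.9, 164.3]
orientation: [-3.141, 0.002, -2.962]
force: [-0.3, -0.1, -1.0]
gripper_width: 1.004
gripper_force: 0.0
```

>>> apply_moves(delta_pos=[[0,0,0.07],[0,0,0.07],[0,0,0.07]], rotation=[[0,0,0],[0,0,0],[0,0,0]])

```text
time_s: 2.98
tcp_pos: [631.1, -282.7, 111.7]
orientation: [-3.14, 0.003, -2.962]
force: [-0.3, 0.1, 0.5]
gripper_width: 1.002
gripper_force: 0.0
```

```bash
python3 - <<'E'
from h import *
y=np.deg2rad(190.3); print(ctrl.read_state()['tcp_pos'])
for p in [(630.7,-284.2,33)]: print(*rows(p,y))
E
```

```text
[ 631.0790551  -282.70088521  111.67957787]
[ 0.0011 -0.0016  0.0983] [-0.0009  0.0017 -0.0002]
```

>>> apply_moves(delta_pos=[[0.001,-0.0016,0.05],[0.001,-0.0016,0.098],[0.001,-0.0016,0.098],[0.001,-0.0016,0.098]], rotation=[[-0.001,0.0017,0],[-0.001,0.0017,0],[-0.001,0.0017,0],[-0.001,0.0017,0]])

```text
time_s: 3.48
tcp_pos: [631.2, -284.9, 34.3]
orientation: [-3.141, 0.001, -2.963]
force: [-0.2, 0.2, -0.1]
gripper_width: 0.997
gripper_force: 0.0
```

>>> apply_moves(delta_pos=[[0,0,0],[0,0,0],[0,0,0],[0,0,0],[0,0,0]], rotation=[[0,0,0],[0,0,0],[0,0,0],[0,0,0],[0,0,0]], grip=-1, newtons=30)

```text
time_s: 4.1
tcp_pos: [629.7, -284.2, 31.7]
orientation: [3.141, -0.001, -2.963]
force: [-1.2, 1.1, 6.6]
gripper_width: 0.338
gripper_force: 30.8
```

```bash
python3 - <<'E'
from h import *
y=np.deg2rad(165.3)
for p in [(630,-284.2,180),(496.5,76.2,180)]: print(*rows(p,y))
E
```

```text
[-1.000e-04  1.000e-04 -1.854e-01] [ 0.0004 -0.0011  0.2773]
[ 0.0839  0.4731 -0.1848] [ 0.0004 -0.0011  0.2773]
```

>>> apply_moves(delta_pos=[[0,0,-0.07],[0,0,-0.14],[0.084,0.473,-0.185],[0.084,0.473,-0.185],[0.084,0.473,-0.185]], rotation=[[0,0,0],[0,0,0],[0,0,0.277],[0,0,0.277],[0,0,0.277]])

```text
time_s: 4.72
tcp_pos: [563.9, -107.3, 160.8]
orientation: [3.141, -0.003, 2.881]
force: [0.4, 0.5, -0.8]
gripper_width: 0.34
gripper_force: 30.1
```

```bash
python3 - <<'E'
from h import *
y=np.deg2rad(165.3)
for p in [(496.5,76.2,180)]: print(*rows(p,y))
E
```

```text
[ 0.1405  0.2    -0.0235] [ 0.0005 -0.0019 -0.0023]
```

>>> apply_moves(delta_pos=[[0.14,0.2,-0.023],[0.14,0.2,-0.023],[0.14,0.2,-0.023],[0.14,0.2,-0.023],[0.14,0.2,-0.023]], rotation=[[0,0,0],[0,-0.002,-0.002],[0,-0.002,-0.002],[0,-0.002,-0.002],[0,-0.002,-0.002]])

```text
time_s: 5.35
tcp_pos: [497.0, 74.4, 179.6]
orientation: [3.141, 0.001, 2.89]
force: [-0.7, -0.4, 0.3]
gripper_width: 0.344
gripper_force: 30.1
```

```bash
python3 - <<'E'
from h import *
for n in('top','side'):
    im,d,W=pts(n); cv2.imwrite(f'pics/{n}1.png',im); np.save(n+'1.npy',W); np.save(n+'im1.npy',im)
s=ctrl.read_state();print(s['tcp_pos'],s['orientation'],s['q'])
a=cv2.imread('pics/side1.png')[160:310,230:400]; b=cv2.imread('pics/top1.png')[170:320,230:400]
cv2.imwrite('pics/c1.png',np.hstack([cv2.resize(x,None,fx=2.35,fy=2.35,interpolation=2) for x in(a,b)]))
E
```

```text
[497.53881361  72.39237272 179.45258474] [-3.14112355e+00  7.97646013e-04  2.88665136e+00] [-0.35939652  0.40154542  0.23367583  1.92404774 -0.12205663  0.82898287
  1.25477919]
```

View pics/c1.png

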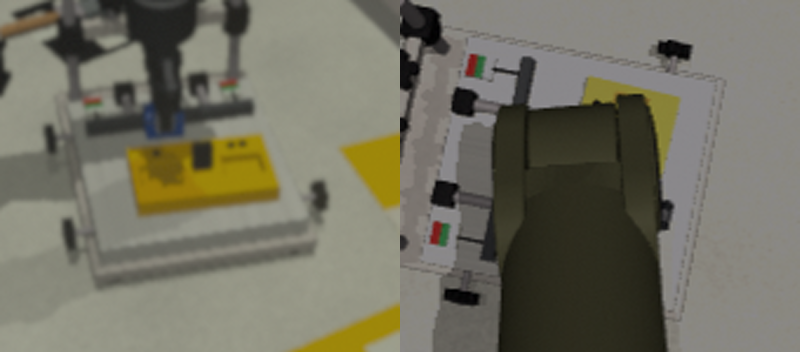

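The housing is held level; the top view is hidden by the arm, so I measure its offset from the pallet in the side camera.

```bash
cat >> h.py <<'E'
def inpal(W,c=(544.9,63.5),yaw=np.deg2rad(-14.7)):
    X=W.copy(); r=np.array([[np.cos(yaw),np.sin(yaw)],[-np.sin(yaw),np.cos(yaw)]])
    X[...,:2]=(W[...,:2]-np.array(c))@r.T; return X
def pc(a): return np.nanpercentile(a,[0,2,10,50,90,98,100]).round(1)
E
python3 - <<'E'
from h import *
for k in '01':
    W=np.load(f'side{k}.npy'); im=np.load('sideim.npy' if k=='0' else 'sideim1.npy'); X=inpal(W)
    hsv=cv2.cvtColor(im,cv2.COLOR_BGR2HSV)
    y=(hsv[...,1]>120)&(hsv[...,0]>17)&(hsv[...,0]<40)&(abs(X[...,0])<110)&(abs(X[...,1])<80)
    t=y&(X[...,2]>78); print(k,'top',t.sum(),cv2.minAreaRect(X[t][:,:2].astype(np.float32)),np.median(X[t][:,2]))
    f=y&(X[...,2]<76); print('front y',pc(X[f][:,1]),'x',pc(X[f][:,0]))
b=(hsv[...,0]>95)&(hsv[...,0]<130)&(hsv[...,1]>90)&(abs(X[...,0]+50)<60)&(X[...,2]>100)
for n,i in zip('xyz',range(3)): print('blue',n,b.sum(),pc(X[b][:,i]))
f=b&(X[...,2]<172)
P=X[f]; A=np.c_[P[:,0],P[:,2],np.ones(len(P))]; 
sel=abs(P[:,1]-np.median(P[:,1]))<5; print(np.linalg.lstsq(A[sel],P[sel,1],rcond=None)[0])
print(inpal(ctrl.read_state()['tcp_pos'][None]))
E
```

```text
0 top 1116 ((-1.2742080688476562, -2.8116111755371094), (170.17977905273438, 104.51461791992188), 0.3569079637527466) 81.39884047530217
front y [-55.4 -54.2 -52.3  -4.   15.6  19.2  72.1] x [-83.8 -75.5 -64.8  -8.3  64.8  73.6  79.7]
1 top 1183 ((-12.362678527832031, -3.510711669921875), (197.6761932373047, 115.43468475341797), 4.798740863800049) 81.50114247675958
front y [-55.  -53.9 -52.6  -4.   15.   17.7  72.6] x [-83.5 -77.1 -65.5  -8.1  63.6  72.9  79.2]
blue x 74 [-109.2 -108.6 -104.2  -63.5  -31.   -28.3  -27.9]
blue y 74 [ -27.2  -22.7  -20.   -17.  1168.  1179.3 1184.9]
blue z 74 [154.4 155.7 158.3 176.  361.7 370.9 375.6]
[ 0.01267946 -0.05491605 -9.14269613]
[[-48.06745855  -3.41697193 179.45258474]]
```

```bash
python3 - <<'E'
from h import *
W=np.load('side1.npy'); im=np.load('sideim1.npy'); X=inpal(W); hsv=cv2.cvtColor(im,cv2.COLOR_BGR2HSV)
b=(hsv[...,0]>95)&(hsv[...,0]<130)&(hsv[...,1]>60)&(abs(X[...,0]+50)<40)&(abs(X[...,1])<40)&(X[...,2]>130)&(X[...,2]<190)
for n,i in zip('xyz',range(3)): print('blue',n,b.sum(),pc(X[b][:,i]))
v,u=np.where(b)
for r in range(v.min(),v.max()+1,1):
    s=b[r]; print(r,np.where(s)[0][[0,-1]],X[r][s][:,0].min().round(1),X[r][s][:,0].max().round(1),np.median(X[r][s][:,1]).round(1),np.median(X[r][s][:,2]).round(1))
# pallet front face rows
W=np.load('side0.npy');im=np.load('sideim.npy');X=inpal(W);hsv=cv2.cvtColor(im,cv2.COLOR_BGR2HSV)
y=(hsv[...,1]>120)&(hsv[...,0]>17)&(hsv[...,0]<40)&(abs(X[...,0])<100)&(X[...,1]<-45)&(X[...,1]>-60)
for r in range(230,256,2):
    s=y[r]
    if s.sum()>4: print(r,np.where(s)[0][[0,-1]],X[r][s][:,0].min().round(1),X[r][s][:,0].max().round(1),np.median(X[r][s][:,1]).round(1),np.median(X[r][s][:,2]).round(1))
E
```

```text
blue x 105 [-70.1 -69.9 -68.6 -60.5 -31.  -28.2 -27.8]
blue y 105 [-25.7 -23.3 -20.1 -17.7  -4.    3.2   9. ]
blue z 105 [149.8 151.1 154.5 168.7 180.  181.2 181.9]
204 [294 294] -59.0 -59.0 9.0 178.0
205 [292 294] -65.2 -60.2 3.4 179.8
206 [292 295] -65.9 -57.6 -1.0 179.6
207 [291 295] -69.2 -58.2 -5.2 180.3
208 [291 307] -68.7 -27.8 -10.6 179.6
209 [291 307] -68.8 -28.2 -14.3 178.4
210 [291 307] -69.9 -28.8 -17.2 177.6
211 [291 307] -70.1 -28.8 -17.5 174.3
212 [291 307] -70.1 -28.5 -19.0 172.0
213 [291 307] -69.8 -27.9 -17.7 166.8
214 [291 307] -69.7 -28.7 -18.0 163.2
215 [292 307] -68.7 -28.9 -20.2 162.7
216 [292 307] -68.6 -28.2 -19.5 159.0
217 [293 305] -66.2 -33.9 -18.4 154.7
218 [293 295] -66.3 -60.5 -18.5 152.9
240 [331 348] 34.4 81.9 -48.3 80.9
242 [315 347] -10.4 78.3 -50.4 78.9
244 [294 346] -68.8 77.8 -50.4 75.9
246 [288 332] -85.8 35.9 -51.1 73.5
248 [289 315] -83.7 -11.2 -50.7 69.8
250 [289 298] -83.7 -58.6 -50.7 65.8
```

```bash
cat >> h.py <<'E'
def pw(x,y,z,c=(544.9,63.5),yaw=np.deg2rad(-14.7)): return (c[0]+x*np.cos(yaw)-y*np.sin(yaw),c[1]+x*np.sin(yaw)+y*np.cos(yaw),z)
E
python3 - <<'E'
from h import *
print(*rows(pw(-50,-.2,125),np.deg2rad(165.3)))
E
```

```text
[0.0025 0.0041 0.0681] [-0.0003  0.0005  0.001 ]
```

>>> apply_moves(delta_pos=[[0.0025,0.004,0.035],[0.0025,0.004,0.068],[0.0025,0.004,0.068],[0.0025,0.004,0.068]], rotation=[[0,0,0],[0,0,0.001],[0,0,0.001],[0,0,0.001]])

```text
time_s: 5.95
tcp_pos: [496.7, 76.4, 125.7]
orientation: [3.141, 0.001, 2.885]
force: [-0.1, 0.5, -0.1]
gripper_width: 0.345
gripper_force: 30.1
```

```bash
python3 - <<'E'
from h import *
print(inpal(ctrl.read_state()['tcp_pos'][None]),*rows(pw(-50,-.2,102.5),np.deg2rad(165.3)))
E
```

```text
[[-49.91957274   0.26079323 125.71019521]] [ 0.0001 -0.0006  0.029 ] [ 0.0001  0.0006 -0.0001]
```

>>> apply_moves(delta_pos=[[0,-0.0003,0.012],[0,-0.0003,0.024],[0,-0.0003,0.028],[0,-0.0003,0.028]], rotation=[[0,0,0],[0,0,0],[0,0,0],[0,0,0]])

```text
time_s: 6.45
tcp_pos: [495.8, 77.4, 102.5]
orientation: [3.142, -0.0, 2.887]
force: [-0.1, 0.4, -0.1]
gripper_width: 0.344
gripper_force: 30.1
```

No contact force and well down in the pocket. Lower slightly, then release.

>>> apply_moves(delta_pos=[[0,0,0.001],[0,0,0.001],[0,0,0.001]], rotation=[[0,0,0],[0,0,0],[0,0,0]])

```text
time_s: 6.82
tcp_pos: [496.0, 77.4, 102.1]
orientation: [3.141, 0.001, 2.887]
force: [0.2, 0.3, -0.6]
gripper_width: 0.345
gripper_force: 30.1
```

>>> apply_moves(delta_pos=[[0,0,0],[0,0,0],[0,0,-0.02],[0,0,-0.1],[0,0,-0.12]], rotation=[[0,0,0],[0,0,0],[0,0,0],[0,0,0],[0,0,0]], grip=0.3)

```text
time_s: 7.45
tcp_pos: [497.3, 77.3, 201.2]
orientation: [3.139, 0.005, 2.887]
force: [0.8, -0.2, 0.4]
gripper_width: 0.648
gripper_force: 0.0
```

```bash
python3 - <<'E'
from h import *
W=pts('side'); im=W[0]; X=inpal(W[2]); hsv=cv2.cvtColor(im,cv2.COLOR_BGR2HSV)
b=(hsv[...,0]>95)&(hsv[...,0]<130)&(hsv[...,1]>60)&(abs(X[...,0]+50)<40)&(abs(X[...,1])<40)&(X[...,2]>75)&(X[...,2]<130)
for n,i in zip('xyz',range(3)): print('blue',n,b.sum(),pc(X[b][:,i]))
w=(hsv[...,1]<60)&(hsv[...,2]>110)&(abs(X[...,0]+50)<20)&(abs(X[...,1])<20)&(X[...,2]>85)&(X[...,2]<130); print(w.sum(),np.median(X[w],0))
y=(hsv[...,1]>120)&(hsv[...,0]>17)&(hsv[...,0]<40)&(abs(X[...,0])<100)&(X[...,1]<-45)&(X[...,1]>-60)
for r in range(240,252,2):
    s=y[r]
    if s.sum()>4: print(r,np.where(s)[0][[0,-1]],np.median(X[r][s][:,1]).round(1))
cv2.imwrite('pics/c2.png',cv2.resize(im[170:290,240:400],None,fx=4,fy=4,interpolation=2))
s=ctrl.read_state(); print(s['tcp_pos'])
for p in [(464.3,-283.7,220),(464.3,-283.7,100)]: print(*rows(p,np.deg2rad(181.3)))
E
```

```text
blue x 122 [-70.  -69.5 -66.8 -55.  -35.8 -33.2 -32.8]
blue y 122 [-18.9 -17.6 -16.3 -13.1   3.8  11.7  12.4]
blue z 122 [ 80.3  82.6  87.   98.9 102.9 104.2 105.3]
0 [nan nan nan]
240 [332 348] -48.6
242 [315 347] -51.2
244 [294 346] -50.4
246 [288 332] -51.2
248 [289 315] -51.2
250 [289 300] -51.4
[497.66176522  77.46278022 202.04884932]
[-0.0736 -0.4473 -0.0235] [ 0.0016  0.004  -0.1767]
[-0.0727 -0.4478  0.1265] [ 0.0016  0.004  -0.1767]
  return _methods._mean(a, axis=axis, dtype=dtype,
  ret = um.true_divide(
```

View pics/c2.png

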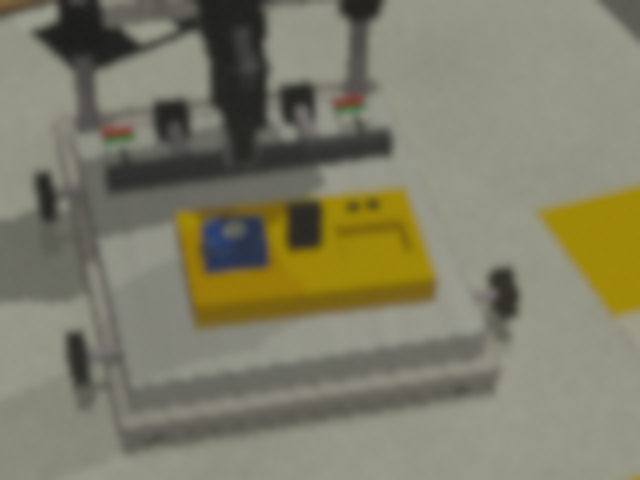

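The blue housing sits level in the one-dot pocket (top at 102-103 mm, as expected). Next, the black one.

>>> apply_moves(delta_pos=[[-0.073,-0.447,-0.02],[-0.073,-0.447,-0.02],[-0.073,-0.447,-0.02],[-0.073,-0.447,-0.02],[-0.073,-0.447,-0.02]], rotation=[[0.0016,0.004,-0.1767],[0.0016,0.004,-0.1767],[0.0016,0.004,-0.1767],[0.0016,0.004,-0.1767],[0.0016,0.004,-0.1767]], grip=1)

```text
time_s: 8.12
tcp_pos: [466.7, -232.8, 211.1]
orientation: [-3.141, -0.006, -3.118]
force: [1.2, -0.0, -1.6]
gripper_width: 0.998
gripper_force: 0.0
```

```bash
python3 - <<'E'
from h import *
print(ctrl.read_state()['tcp_pos'])
for p in [(464.3,-283.7,200),(464.3,-283.7,80)]: print(*rows(p,np.deg2rad(181.3)))
E
```

```text
[ 466.66462068 -232.79279295  211.09164599]
[ 0.0044 -0.0635  0.014 ] [-0.0006 -0.0041  0.0005]
[ 0.0034 -0.0634  0.1639] [-0.0006 -0.0041  0.0005]
```

>>> apply_moves(delta_pos=[[0.004,-0.058,0.02],[0.004,-0.06,0.09],[0.004,-0.062,0.15],[0.004,-0.063,0.164],[0.004,-0.063,0.164]], rotation=[[0,-0.004,0],[0,-0.004,0],[0,-0.004,0],[0,-0.004,0],[0,-0.004,0]])

```text
time_s: 8.75
tcp_pos: [464.4, -281.8, 80.4]
orientation: [-3.141, -0.001, -3.119]
force: [0.6, -0.4, 0.8]
gripper_width: 1.0
gripper_force: 0.0
```

```bash
python3 - <<'E'
from h import *
print(ctrl.read_state()['tcp_pos'])
for p in [(464.3,-283.7,33)]: print(*rows(p,np.deg2rad(181.3)))
E
```

```text
[ 464.3562357  -281.75602661   80.38662941]
[ 0.0001 -0.0024  0.0592] [-0.0006 -0.0004  0.0002]
```

>>> apply_moves(delta_pos=[[0,-0.0024,0.04],[0,-0.0024,0.058],[0,-0.0024,0.058]], rotation=[[0,0,0],[0,0,0],[0,0,0]])

```text
time_s: 9.12
tcp_pos: [464.6, -283.6, 34.4]
orientation: [-3.14, -0.0, -3.118]
force: [-0.7, -0.5, 0.9]
gripper_width: 1.006
gripper_force: 0.0
```

>>> apply_moves(delta_pos=[[0,0,0],[0,0,0],[0,0,0],[0,0,0],[0,0,0]], rotation=[[0,0,0],[0,0,0],[0,0,0],[0,0,0],[0,0,0]], grip=-1, newtons=30)

```text
time_s: 9.75
tcp_pos: [464.7, -283.9, 34.7]
orientation: [-3.14, 0.001, -3.119]
force: [-1.0, 0.6, 5.7]
gripper_width: 0.342
gripper_force: 29.7
```

```bash
python3 - <<'E'
from h import *
p=ctrl.read_state()['tcp_pos'];print(p)
for q in [(p[0],p[1],190),pw(50,0,190)]: print(*rows(q,np.deg2rad(165.3)))
E
```

```text
[ 464.7422909  -283.85221118   34.71611351]
[-0.0002 -0.0003 -0.1941] [-0.001   0.0008  0.178 ]
[-0.1704  0.4142 -0.1946] [-0.001   0.0008  0.178 ]
```

>>> apply_moves(delta_pos=[[0,0,-0.07],[0,0,-0.14],[-0.17,0.414,-0.195],[-0.17,0.414,-0.195],[-0.17,0.414,-0.195]], rotation=[[0,0,0],[0,0,0],[0,0,0.178],[0,0,0.178],[0,0,0.178]])

```text
time_s: 10.38
tcp_pos: [531.6, -108.1, 169.2]
orientation: [-3.14, 0.001, 2.883]
force: [0.8, -0.5, -0.5]
gripper_width: 0.341
gripper_force: 30.3
```

```bash
python3 - <<'E'
from h import *
print(ctrl.read_state()['tcp_pos'], *rows(pw(50,0,180),np.deg2rad(165.3)))
E
```

```text
[ 531.56877911 -108.06813122  169.19876776] [-0.0238  0.2117 -0.0137] [-0.0008  0.0007 -0.0012]
```

>>> apply_moves(delta_pos=[[-0.024,0.208,-0.013],[-0.024,0.208,-0.013],[-0.024,0.208,-0.013],[-0.024,0.208,-0.013],[-0.024,0.208,-0.013]], rotation=[[0,0,0],[0,0,0],[0,0,0],[0,0,0],[0,0,0]])

```text
time_s: 11.0
tcp_pos: [591.5, 45.5, 178.7]
orientation: [-3.139, 0.0, 2.885]
force: [-0.4, -1.1, -0.3]
gripper_width: 0.343
gripper_force: 30.3
```

```bash
python3 - <<'E'
from h import *
im,d,W=pts('side'); X=inpal(W); hsv=cv2.cvtColor(im,cv2.COLOR_BGR2HSV)
print(inpal(ctrl.read_state()['tcp_pos'][None]))
b=(hsv[...,2]<90)&(abs(X[...,0]-50)<40)&(abs(X[...,1])<40)&(X[...,2]>135)&(X[...,2]<176)
for n,i in zip('xyz',range(3)): print(n,b.sum(),pc(X[b][:,i]))
for r in np.unique(np.where(b)[0]):
    s=b[r]; print(r,np.where(s)[0][[0,-1]],X[r][s][:,0].min().round(1),X[r][s][:,0].max().round(1),np.median(X[r][s][:,1]).round(1),np.median(X[r][s][:,2]).round(1))
y=(hsv[...,1]>120)&(hsv[...,0]>17)&(hsv[...,0]<40)&(abs(X[...,0])<100)&(X[...,1]<-45)&(X[...,1]>-60)
print(pc(X[y][:,0]))
for r in range(240,252,2):
    s=y[r]
    if s.sum()>4: print(r,np.where(s)[0][[0,-1]],np.median(X[r][s][:,1]).round(1))
print(*rows(pw(50,0,128),np.deg2rad(165.3)))
E
```

```text
[[ 49.75683193  -6.40158956 178.7838687 ]]
x 163 [25.6 26.1 27.3 37.9 63.7 67.5 69.7]
y 163 [-35.4 -34.7 -29.8 -20.9  -2.4   7.   11.5]
z 163 [145.6 145.9 148.3 164.9 174.6 175.8 175.9]
201 [329 330] 37.4 39.5 10.1 174.8
202 [327 331] 31.6 41.7 5.9 174.3
203 [326 329] 28.0 35.0 1.7 175.3
204 [326 331] 27.7 39.8 -0.8 174.2
205 [326 331] 27.5 39.6 -4.2 173.0
206 [326 341] 26.2 64.8 -9.7 173.4
207 [326 341] 26.7 63.0 -15.1 174.8
208 [326 342] 26.6 66.4 -18.1 171.7
209 [326 342] 26.6 65.9 -20.3 170.9
210 [326 342] 26.0 66.6 -21.6 169.7
211 [326 342] 26.2 66.3 -25.0 168.7
212 [326 343] 25.8 69.6 -23.7 163.9
213 [326 343] 25.6 69.7 -22.4 158.7
214 [327 342] 26.7 67.7 -20.7 153.7
215 [327 342] 26.4 67.6 -21.0 150.3
216 [327 338] 25.8 56.3 -21.6 147.0
217 [328 331] 28.7 36.2 -22.2 145.8
[-99.6 -85.6 -72.1  -6.   62.7  77.4  81.6]
240 [331 348] -50.1
242 [315 347] -50.4
244 [292 347] -50.7
246 [288 333] -50.5
248 [289 316] -51.1
250 [289 300] -52.0
[-0.0003  0.0082  0.0635] [-0.0015  0.0001 -0.0011]
```

>>> apply_moves(delta_pos=[[-0.001,0.0075,0.03],[-0.001,0.0075,0.0635],[-0.001,0.0075,0.0635],[-0.001,0.0075,0.0635]], rotation=[[-0.001,0,-0.001],[-0.001,0,-0.001],[-0.001,0,-0.001],[-0.001,0,-0.001]])

```text
time_s: 11.55
tcp_pos: [594.6, 50.5, 129.0]
orientation: [3.141, 0.002, 2.885]
force: [-0.7, -0.0, 0.1]
gripper_width: 0.341
gripper_force: 30.3
```

```bash
python3 - <<'E'
from h import *
print(inpal(ctrl.read_state()['tcp_pos'][None]),*rows(pw(50.4,-.2,105.5),np.deg2rad(165.3)))
E
```

```text
[[5.13288788e+01 7.49668379e-02 1.29028601e+02]] [ 0.0012 -0.0003  0.0294] [ 0.0001  0.001  -0.0002]
```

>>> apply_moves(delta_pos=[[0.001,-0.0003,0.012],[0.001,-0.0003,0.024],[0.001,-0.0003,0.029],[0.001,-0.0003,0.029],[0.001,-0.0003,0.029]], rotation=[[0,0.001,0],[0,0.001,0],[0,0.001,0],[0,0.001,0],[0,0.001,0]])

```text
time_s: 12.18
tcp_pos: [593.4, 51.8, 104.8]
orientation: [3.141, -0.001, 2.887]
force: [-0.6, -1.3, 1.3]
gripper_width: 0.343
gripper_force: 30.5
```

Essentially home and nearly without force; release and rise.

>>> apply_moves(delta_pos=[[0,0,0],[0,0,0],[0,0,-0.02],[0,0,-0.09],[0,0,-0.1]], rotation=[[0,0,0],[0,0,0],[0,0,0],[0,0,0],[0,0,0]], grip=0.3)

```text
time_s: 12.8
tcp_pos: [595.7, 51.4, 189.8]
orientation: [3.139, 0.006, 2.886]
force: [0.5, -0.4, -1.0]
gripper_width: 0.649
gripper_force: 0.0
```

```bash
python3 - <<'E'
from h import *
im,d,W=pts('side'); X=inpal(W); hsv=cv2.cvtColor(im,cv2.COLOR_BGR2HSV)
b=(hsv[...,2]<90)&(abs(X[...,0]-50)<30)&(abs(X[...,1])<30)&(X[...,2]>86)&(X[...,2]<125)
for n,i in zip('xyz',range(3)): print(n,b.sum(),pc(X[b][:,i]))
y=(hsv[...,1]>120)&(hsv[...,0]>17)&(hsv[...,0]<40)&(abs(X[...,0])<100)&(X[...,1]<-45)&(X[...,1]>-60)
for r in range(240,252,2):
    s=y[r]
    if s.sum()>4: print(r,np.where(s)[0][[0,-1]],np.median(X[r][s][:,1]).round(1))
cv2.imwrite('pics/c3.png',cv2.resize(im[170:290,240:400],None,fx=4,fy=4,interpolation=2))
s=ctrl.read_state(); print(s['tcp_pos'])
for p in [pw(0,0,170),pw(0,0,112)]: print(*rows(p,np.deg2rad(165.3)))
# bar in side cam (initial) and top: bar front line
W=np.load('top0.npy');im=np.load('topim.npy');X=inpal(W,yaw=np.deg2rad(-12.1)); g=cv2.cvtColor(im,cv2.COLOR_BGR2GRAY)
bx=[];by=[];bk=[]
for x in np.arange(-105,106,5):
    m=(abs(X[...,0]-x)<2.5)&(X[...,2]>74)&(X[...,2]<88)&(g<90)&(X[...,1]>60)&(X[...,1]<160)
    if m.sum()>2: bx.append(x);by.append(X[m][:,1].min()); bk.append(np.median(X[m][:,2]))
bx,by=np.array(bx),np.array(by); p=np.polyfit(bx,by,1); k=abs(by-np.polyval(p,bx))<3; p=np.polyfit(bx[k],by[k],1); print('bar front rel (printer yaw -12.1)',p,np.rad2deg(p[0]),bx.min(),bx.max())
E
```

```text
x 157 [25.8 26.9 29.5 47.1 64.8 68.5 70.4]
y 157 [-19.2 -17.5 -16.4  -9.4   9.3  12.5  17.7]
z 157 [ 86.1  86.3  90.1  99.9 102.7 103.9 106.4]
240 [330 348] -49.6
242 [313 347] -50.6
244 [294 347] -51.0
246 [288 333] -51.1
248 [289 316] -51.0
250 [289 300] -51.3
[595.19723399  51.59782301 188.91367293]
[ 0.0647 -0.0015  0.0233] [0.0017 0.0031 0.0009]
[ 0.0651 -0.0017  0.0958] [0.0017 0.0031 0.0009]
bar front rel (printer yaw -12.1) [-7.28671885e-04  1.06357501e+02] -0.04174982368217973 -105 95
```

View pics/c3.png

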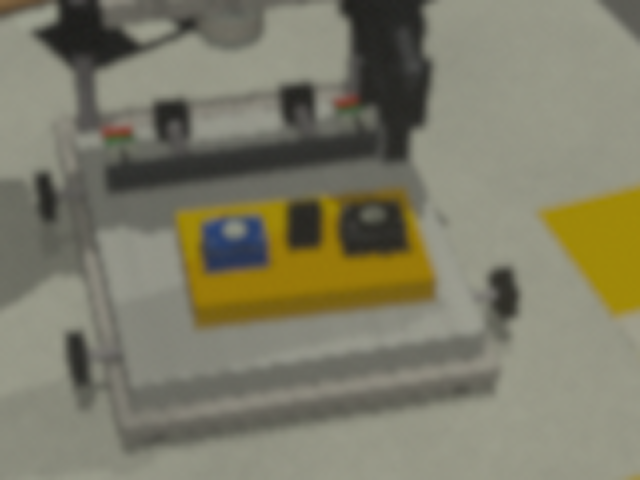

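Both housings are home (black top at ~103 mm). Now the pallet's grip.

>>> apply_moves(delta_pos=[[0.0647,-0.0015,0.0],[0.0647,-0.0015,0.023],[0.065,-0.0017,0.06],[0.065,-0.0017,0.08],[0.065,-0.0017,0.08]], rotation=[[0.0017,0.003,0.001],[0.0017,0.003,0.001],[0.0017,0.003,0.001],[0.0017,0.003,0.001],[0.0017,0.003,0.001]])

```text
time_s: 13.48
tcp_pos: [542.0, 63.5, 119.8]
orientation: [-3.138, -0.008, 2.885]
force: [-0.2, 0.8, 0.3]
gripper_width: 0.649
gripper_force: 0.0
```

```bash
python3 - <<'E'
from h import *
print(inpal(ctrl.read_state()['tcp_pos'][None]),*rows(pw(0,0,108),np.deg2rad(165.3)))
E
```

```text
[[ -2.81694972  -0.74839999 119.79265764]] [-0.0036  0.001   0.0147] [-0.0023 -0.0053 -0.0001]
```

>>> apply_moves(delta_pos=[[-0.001,0.0005,0.0],[-0.001,0.0005,0.014],[-0.001,0.0005,0.014]], rotation=[[-0.002,-0.002,0],[-0.002,-0.002,0],[-0.002,-0.002,0]])

```text
time_s: 13.85
tcp_pos: [543.2, 63.8, 109.2]
orientation: [3.141, -0.004, 2.885]
force: [-0.3, -0.9, -0.7]
gripper_width: 0.649
gripper_force: 0.0
```

>>> apply_moves(delta_pos=[[0,0,0],[0,0,0],[0,0,0],[0,0,0],[0,0,0]], rotation=[[0,0,0],[0,0,0],[0,0,0],[0,0,0],[0,0,0]], grip=-1, newtons=60)

```text
time_s: 14.48
tcp_pos: [543.7, 63.6, 110.1]
orientation: [3.141, -0.002, 2.885]
force: [-1.9, -0.7, 5.6]
gripper_width: 0.154
gripper_force: 59.7
```

```bash
python3 - <<'E'
from h import *
s=ctrl.read_state();p=s['tcp_pos'];print(inpal(p[None]),s['orientation'],s['force'])
a=np.deg2rad(-12.1); d=np.array([-np.sin(a),np.cos(a),0])
for L in (25,50,68): print(L,*rows(p+d*L,np.deg2rad(165.3+2.6)))
E
```

```text
[[ -1.16188309  -0.15391656 110.06931814]] [ 3.14065369e+00 -2.05465071e-03  2.88492727e+00] [-1.91301206 -0.65654733  5.58016601]
25 [0.0014 0.0312 0.    ] [ 0.0006 -0.0013 -0.029 ]
50 [0.0028 0.0624 0.0001] [ 0.0006 -0.0013 -0.029 ]
68 [0.0039 0.0849 0.0001] [ 0.0006 -0.0013 -0.029 ]
```

>>> apply_moves(delta_pos=[[0.0006,0.0125,0],[0.0012,0.025,0],[0.0018,0.0375,0],[0.0024,0.05,0],[0.0028,0.0575,0]], rotation=[[0,0,-0.006],[0,0,-0.012],[0,0,-0.018],[0,0,-0.024],[0,0,-0.029]])

```text
time_s: 15.1
tcp_pos: [553.4, 107.5, 110.1]
orientation: [-3.141, -0.002, 2.93]
force: [-1.0, -6.7, 5.4]
gripper_width: 0.149
gripper_force: 60.0
```

```bash
python3 - <<'E'
from h import *
im,d,W=pts('top'); s=ctrl.read_state();p=s['tcp_pos'];print(inpal(p[None],yaw=np.deg2rad(-12.1)),s['orientation'],s['force'])
hsv=cv2.cvtColor(im,cv2.COLOR_BGR2HSV)
im,d,W=pts('side');cv2.imwrite('pics/c4.png',cv2.resize(im[150:280,230:390],None,fx=4,fy=4,interpolation=2)); X=inpal(W,yaw=np.deg2rad(-12.1)); g=cv2.cvtColor(im,cv2.COLOR_BGR2GRAY);hsv=cv2.cvtColor(im,cv2.COLOR_BGR2HSV)
# pallet front face line in printer-aligned frame
y=(hsv[...,1]>120)&(hsv[...,0]>17)&(hsv[...,0]<40)&(abs(X[...,0])<85)&(X[...,1]<15)&(X[...,1]>-30)&(X[...,2]<78)
P=X[y]; q=np.polyfit(P[:,0],P[:,1],1); k=abs(P[:,1]-np.polyval(q,P[:,0]))<3; q=np.polyfit(P[k,0],P[k,1],1); print('pallet front',q,k.sum(), 'deg',np.rad2deg(q[0]),'z',pc(P[:,2]))
b=(g<95)&(abs(X[...,0]+5)<100)&(X[...,1]>80)&(X[...,1]<125)&(X[...,2]<79)&(X[...,2]>64)
P=X[b]; q=np.polyfit(P[:,0],P[:,1],1); k=abs(P[:,1]-np.polyval(q,P[:,0]))<3; q=np.polyfit(P[k,0],P[k,1],1); print('bar front',q,k.sum(),np.rad2deg(q[0]),pc(P[:,1]))
E
```

```text
[[ -0.94885982  45.65845137 110.06027783]] [-3.14134978e+00 -1.59613428e-03  2.93079687e+00] [-1.10494924 -3.7571648   6.41530573]
pallet front [ 1.31348048e-03 -5.20911363e+00] 184 deg 0.07525688778813941 z [60.6 62.4 64.6 70.8 76.6 77.9 78. ]
bar front [5.91183182e-04 1.08293532e+02] 57 0.03387230122965362 [ 87.4  98.  103.3 107.4 118.7 121.3 124.8]
```

View pics/c4.png

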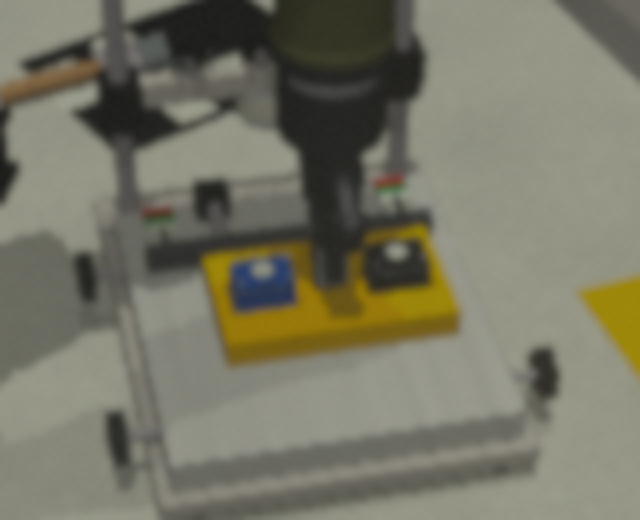

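Pallet parallel to the bar (0.1°), about 12 mm short. Approaching in small steps while watching the force.

>>> apply_moves(delta_pos=[[0,0.003,0],[0,0.006,0],[0,0.006,0],[0,0.006,0]], rotation=[[0,0,0],[0,0,0],[0,0,0],[0,0,0]])

```text
time_s: 15.7
tcp_pos: [554.3, 112.0, 110.1]
orientation: [-3.141, -0.002, 2.929]
force: [-0.5, -4.9, 5.2]
gripper_width: 0.154
gripper_force: 60.0
```

>>> apply_moves(delta_pos=[[0,0.004,0],[0,0.008,0],[0,0.01,0],[0,0.01,0],[0,0.01,0]], rotation=[[0,0,0],[0,0,0],[0,0,0],[0,0,0],[0,0,0]])

```text
time_s: 16.32
tcp_pos: [556.0, 119.6, 110.1]
orientation: [-3.141, -0.002, 2.929]
force: [-0.4, -4.6, 5.9]
gripper_width: 0.154
gripper_force: 60.0
```

>>> apply_moves(delta_pos=[[0,0.0025,0],[0,0.005,0],[0,0.005,0],[0,0.005,0]], rotation=[[0,0,0],[0,0,0],[0,0,0],[0,0,0]])

```text
time_s: 16.82
tcp_pos: [556.7, 122.8, 110.1]
orientation: [-3.14, -0.002, 2.929]
force: [-2.1, -6.8, 6.0]
gripper_width: 0.151
gripper_force: 60.1
```

```bash
cat > m.py <<'E'
from h import *
s=ctrl.read_state();p=s['tcp_pos'];a=np.deg2rad(-12.1); print(inpal(p[None],yaw=a),s['orientation'],s['force'],'Fy',s['force'][:2]@[-np.sin(a),np.cos(a)])
im,d,W=pts('side');X=inpal(W,yaw=a); g=cv2.cvtColor(im,cv2.COLOR_BGR2GRAY);hsv=cv2.cvtColor(im,cv2.COLOR_BGR2HSV)
y=(hsv[...,1]>120)&(hsv[...,0]>17)&(hsv[...,0]<40)&(abs(X[...,0])<85)&(X[...,1]<45)&(X[...,1]>-30)&(X[...,2]<78)
P=X[y]; q=np.polyfit(P[:,0],P[:,1],1); k=abs(P[:,1]-np.polyval(q,P[:,0]))<3; q=np.polyfit(P[k,0],P[k,1],1); print('pallet -y face',q,'deg',np.rad2deg(q[0]),'zmin',pc(P[:,2]))
for f in ('0','now'):
    X0=X if f=='now' else inpal(np.load('side0.npy'),yaw=a); g0=g if f=='now' else cv2.cvtColor(np.load('sideim.npy'),cv2.COLOR_BGR2GRAY)
    o=[]
    for lo,hi in((-108,-92),(82,97)):
        b=(g0<100)&(X0[...,0]>lo)&(X0[...,0]<hi)&(X0[...,1]>85)&(X0[...,1]<145)&(X0[...,2]<88)&(X0[...,2]>66); o.append(np.r_[b.sum(),np.percentile(X0[b][:,1],[5,25,50])] if b.sum()>2 else 0)
    print('bar ends',f,o)
u0=int(sys.argv[2]) if len(sys.argv)>2 else 0
cv2.imwrite(sys.argv[1],cv2.resize(im[185:240,245:345],None,fx=8,fy=8,interpolation=2))
E
sed -i '1i import sys' m.py; python3 m.py pics/c5.png
```

```text
[[ -0.88712059  60.45841615 110.08334983]] [-3.13991279e+00 -1.85932772e-03  2.92881424e+00] [-2.06012696 -6.81974902  5.99972014] Fy -7.100077120593877
pallet -y face [1.75081223e-03 9.98267226e+00] deg 0.10031415163602397 zmin [61.  62.4 65.  72.2 77.2 77.8 77.9]
bar ends 0 [array([ 33.        , 103.26109729, 104.16021104, 106.17940056]), array([ 23.        , 102.23205938, 104.66154995, 107.06892147])]
bar ends now [array([ 37.        , 106.36342986, 108.84282698, 111.52336238]), array([ 12.        , 105.54210145, 109.17402736, 112.89799568])]
```

>>> apply_moves(delta_pos=[[0,0.0025,0],[0,0.005,0],[0,0.0075,0],[0,0.0095,0],[0,0.0095,0]], rotation=[[0,0,0],[0,0,0],[0,0,0],[0,0,0],[0,0,0]])

```text
time_s: 17.5
tcp_pos: [557.9, 128.5, 110.1]
orientation: [-3.138, -0.002, 2.928]
force: [-2.3, -11.2, 8.7]
gripper_width: 0.153
gripper_force: 60.4
```

```bash
python3 m.py pics/c6.png
```

```text
[[ -0.87649015  66.31629971 110.13788312]] [-3.13792908e+00 -2.30752758e-03  2.92758441e+00] [ -2.34221744 -11.16247264   8.73064515] Fy -11.405450883984921
pallet -y face [4.92374842e-03 1.56331615e+01] deg 0.282110003649979 zmin [62.7 63.  64.7 71.3 76.9 77.7 77.9]
bar ends 0 [array([ 33.        , 103.26109729, 104.16021104, 106.17940056]), array([ 23.        , 102.23205938, 104.66154995, 107.06892147])]
bar ends now [array([ 33.        , 112.73738688, 114.60556972, 116.66950517]), array([ 12.        , 113.93307108, 118.33869406, 119.73997083])]
```

>>> apply_moves(delta_pos=[[0,0.002,0],[0,0.004,0],[0,0.006,0],[0,0.008,0],[0,0.008,0]], rotation=[[0,0,0],[0,0,0],[0,0,0],[0,0,0],[0,0,0]])

```text
time_s: 18.18
tcp_pos: [559.0, 133.4, 110.2]
orientation: [-3.136, -0.003, 2.927]
force: [-3.7, -13.7, 10.5]
gripper_width: 0.153
gripper_force: 60.7
```

>>> apply_moves(delta_pos=[[0,0,0],[0,0,0]], rotation=[[0,0,0],[0,0,0]])

```text
time_s: 18.42
tcp_pos: [559.0, 133.4, 110.2]
orientation: [-3.136, -0.003, 2.927]
force: [-4.3, -14.1, 10.5]
gripper_width: 0.152
gripper_force: 60.7
```

```bash
python3 m.py pics/c7.png
```

```text
[[ -0.89317233  71.26953632 110.19861859]] [-3.13630363e+00 -2.76213324e-03  2.92671800e+00] [ -4.29695883 -14.06163615  10.52468682] Fy -14.64995444484031
pallet -y face [4.64130543e-03 2.02387348e+01] deg 0.2659272127336057 zmin [62.  63.1 64.9 71.1 76.2 77.8 77.9]
bar ends 0 [array([ 33.        , 103.26109729, 104.16021104, 106.17940056]), array([ 23.        , 102.23205938, 104.66154995, 107.06892147])]
bar ends now [array([ 32.        , 118.13253905, 119.80410251, 121.63430665]), array([ 12.        , 118.79491016, 119.34638755, 121.30192573])]
```

View pics/c7.png

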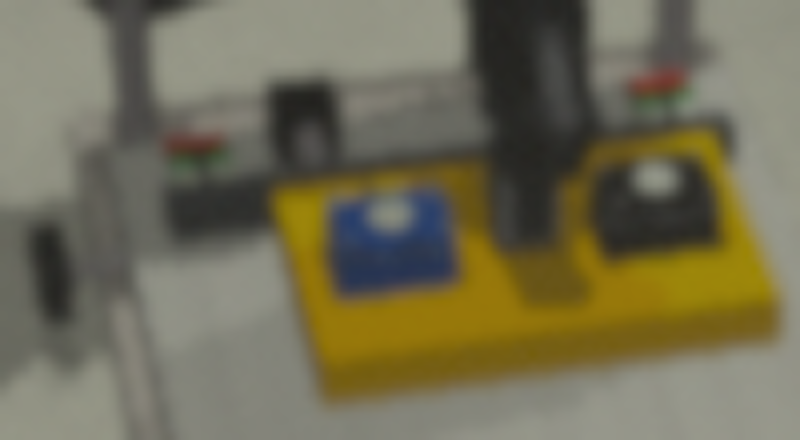

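The pointers stand in the green marks (crop pixels (205,163) and (668,98)). The bar is pushed back about 14-15 mm (≈10 N) and both housings are still seated. Handing in.

```bash
python3 -c "
from rig import ctrl
print(ctrl.sign_off())"
```

```text
the job is handed in; nothing more can be done
None
```

I handed the job in at about 18.5 s of the 58 s: both housings are home in their pockets, and the gripper is holding the pallet square on the bar with both pointers in green, about 14–15 mm back (≈10 N); the rig gave no verdict.

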